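# Stand up the fallen tube and bottle inside the deep crate

## Robot

A 7-joint arm with a two-finger parallel gripper is mounted at the origin on a cart in front of the work surface, level with it; the furniture and walls round the work are solid. World frame = base frame: x ahead of the robot, y to its left, z up, the work surface at z = 0. Lengths are in mm, angles in rad, forces in N, time in s.
With the tool pointing down it reaches from about 400 to 875 mm from the base axis. Payload 4.4 kg.
Tool frame: the origin (TCP) lies between the finger pads; the fingertips stand 22 mm ahead of it and the grasp point (between the pads) lies 3 mm ahead of it; z points along the fingers, y is the line along which they close (so a half turn about z gives the same grasp; the last joint's range is limited). The gripper opens to 85 mm and grips with 20 to 120 N. Pads are 22 mm wide; open, the fingers measure 114 mm over their backs; the gripper's body (76 mm by 85 mm) begins 54 mm behind the grasp point. The pads swing forward as they close: fully open they stand 13 mm farther back than shut.
Start: joints at [-0.066, 0.628, 0.038, 1.517, -0.027, 0.996, -0.02], TCP at [650.013, 0.026, 253.313] pointing down, gripper open.
Joint ranges: [-3.06, 3.06], [-0.37, 2.12], [-1.25, 1.32], [0.18, 2.47], [-1.1, 4.24], [0.23, 1.98], [-2.94, 2.94]. Speed limits (rad/s): [2.57, 2.57, 3.14, 3.14, 3.14, 3.14, 3.14].

## Interface

Orientations are given as [roll, pitch, yaw] about the fixed x, y, z axes, in that order (R = Rz(yaw) Ry(pitch) Rx(roll)).
In Python, from cell import ctrl gives the robot as it stands.
- The arm moves only by the tool step_arm, never from a script. Its argument "plan" is a list of rows, each an object of numbers: "dx", "dy", "dz": the shift along the tool's x, y, z scaled (see below); "ax", "ay", "az": the turn, a rotation vector about the tool's x, y, z scaled (see below); "gripper": the opening, from 0 (shut) to 1 (fully open). A call has 1 to 20 rows; each row shifts and turns the commanded pose from where the row before left it, along the tool's axes as they then stand; what a row does not reach is not made up. The controller multiplies each number of a shift by 0.3 m and each number of a turn by 90 degrees. A row lasts 1/8 s, in which the tool goes at most 62.5 mm and 10.7 degrees, less where a joint would pass 70% of its speed; a pose out of reach is approached as far as the arm can. A call with a number of a shift or a turn outside -1 to 1 is refused whole. A call with a gripper value outside its range is refused whole. The fingers move at their own pace and stop on an object; the grip force is fixed at half the most. Time passes only in rows, so rows that do not move let the fingers close. It gives the time, the measured TCP pose, the force, the opening and the grip force at its end, in the units of the state.
- ctrl.read_state(): the state, without advancing time (a new reading comes with each control period).
- ctrl.get_image(name): name is "scene" or "side" or "wrist"; returns a dict with "color" (400x640x3 uint8, red, green, blue), "range_z" (400x640 float32, mm along the optical axis (not along the pixel's ray), 0 where there is no reading), "fx", "fy", "cx", "cy" (pixels), "k1" (the pictures are not rectified: a ray, as slopes to the right and down, at radius r is drawn at 1 + k1 r^2 times it, then the intrinsics apply), "T" (4x4, takes a point from camera to world coordinates); the wrist camera has in their place "T_tool_cam" (4x4, takes a point from camera to tool coordinates, whose origin is the TCP and whose axes are the flange's). Camera axes: x right, y down, z forward; pixel columns grow to the right and rows downward; lengths in mm; the calibration is good to about 2 mm. A picture is of the moment at which its call begins: read the wrist's pose just before it.
- ctrl.finish_job(): hands the job in; it is judged then, once.
The state is a dict: "clock": time; "qpos": joint angles; "qd": joint speeds; "tau": joint torques, N m; "eef_pos": TCP position; "tool_rot": TCP orientation; "force": force on the tool from outside, world axes, zero at the start; "torque": the same for the moment, N m; "width": finger opening in mm; "gripper_force": force on a finger pad.
Only numpy, scipy, OpenCV 4.12 (cv2) and the standard library are available. Lean on these libraries where they do the work, as an engineer would, in place of code of your own. Each camera call takes 0.05 s, during which the arm holds its last target. There are 200 camera calls.

## Task

A cardboard tube and a white capped bottle have fallen over, one in each bay of the deep grey crate. Tip both upright inside the crate, without lifting them out of it, so that each stands by itself on the floor of its own bay: the bottle cap up, the tube on either end. Leave the two small paint tins in the crate standing where they are.

Things in the scene. Friction and masses are not known exactly. Their poses are not given: they have to be found in the camera images.
- crate: Deep open storage crate, grey plastic, fixed to the table, 312 (its x) x 518 (its y) x 116 mm high, walls and floor 6 mm thick, with an 8 mm wider lip round the outside of the rim. Origin: centre of its underside; x across the short side (away from the robot), y along the long side, z up. A 6 mm wall across its middle (at its y = 0), as high as the rim, parts it into two bays, each 300 (x) x 250 (y) mm inside and 110 deep; inner floor 6 mm above the origin.
- tube_center (a point): Brown cardboard tube, 190 mm long, 46 mm thick, about 0.05 to 0.1 kg, lying in one bay roughly along the crate's y (within 10 degrees), not rolling. Point: its middle, on its axis; its own y is the tube's length, its z is up as it lies.
- bottle_center (a point): White plastic bottle with a blue screw cap, 125 mm tall, about 0.2 kg, lying in the other bay roughly along the crate's y (within 20 degrees), cap towards the crate's +y. Round body 51 mm thick and straight from the foot to about 75 mm up, then a shoulder narrowing to the cap (26 mm thick, the top 20 mm, screwed tight and firm enough to grip). Point: on its axis half-way up (62.5 mm from foot and cap top); its own z points from foot to cap. Lying, it can roll a little.
- tin_low_center (a point): Squat green paint tin, 68 mm across, 60 mm high, 0.2 kg, standing loose in one bay close to the crate's far (+x) wall, beside the fallen thing. Point: its middle, half-way up. To be left standing where it is (a nudge of up to 4 cm is allowed).
- tin_small_center (a point): Small red paint tin, 59 mm across, 58 mm high, 0.16 kg, standing loose in the other bay close to the far (+x) wall. Point: its middle, half-way up. To be left standing where it is (a nudge of up to 4 cm is allowed).
There are look-alikes about, which are no part of the job. Leave any purple or yellow look-alike of the part that bears tin_small_center alone.

How it is judged (in metres and radians):
At the end, for the whole second after the job is handed in: Bottle (cap up) and tube (either end up) stand upright within 0.1 rad on the crate's floor, one in each bay, released and at rest; both tins stand upright within 0.1 rad and within 45 mm of where they stood (angle between each of bottle_center, tin_low_center, tin_small_center's own z axis and vertical below 0.1 rad and z of bottle_center in the frame of crate between 0.06 and 0.077 m and (angle between tube_center's own y axis and vertical below 0.1 rad or angle between tube_center's own y axis and vertical above 3.0416 rad) and z of tube_center in the frame of crate between 0.093 and 0.109 m and x of tube_center in the frame of crate between -0.15 and 0.15 m and x of bottle_center in the frame of crate between -0.15 and 0.15 m and ((y of tube_center in the frame of crate between 0.01 and 0.253 m and y of bottle_center in the frame of crate between -0.253 and -0.01 m) or (y of tube_center in the frame of crate between -0.253 and -0.01 m and y of bottle_center in the frame of crate between 0.01 and 0.253 m)) and linear speed of each of tube, bottle below 0.02 m/s and distance of each of tin_low_center, tin_small_center from where it was at the start of the episode below 0.045 m); the robot touches nothing.
It fails at once if the tube is lifted out of the crate (its middle over 190 mm above the crate's underside or outside its walls) (z of tube_center in the frame of crate above 0.19 m or x of tube_center in the frame of crate above 0.17 m or x of tube_center in the frame of crate below -0.17 m or y of tube_center in the frame of crate above 0.27 m or y of tube_center in the frame of crate below -0.27 m).
It fails at once if the bottle is lifted out of the crate (its middle over 160 mm above the crate's underside or outside its walls) (z of bottle_center in the frame of crate above 0.16 m or x of bottle_center in the frame of crate above 0.17 m or x of bottle_center in the frame of crate below -0.17 m or y of bottle_center in the frame of crate above 0.27 m or y of bottle_center in the frame of crate below -0.27 m).
It fails at once if a paint tin in the crate is tipped over (angle between any of tin_low_center, tin_small_center's own z axis and vertical above 0.6 rad).
It also fails if it takes over 67 s, if anything falls off the work surface, if the arm or the gripper's body presses on something with over 40 N, if the wrist force passes 120 N, or if a joint passes its speed limit or range.

## Working session

There is one attempt and no reset: what is moved stays moved. The work goes in short steps, Python scripts to look and compute and a tool call to move; the robot and the scene stay as the last step left them, time stands still between calls to the robot, and variables do not carry over. Pictures are saved under pics/ and viewed, at most 10 in all, crops included, and the job is handed in when it is done.

Besides the shell and the picture viewer there is one more tool, called as name(argument=value, ...) on one line, values as JSON. step_arm: Moves the arm, as the interface text tells. Shifts and turns lie within -1 to 1; 1 stands for 0.3 m of shift or 90 degrees of turn. Its arguments: {"type":"object","properties":{"plan":{"type":"array"}},"required":["plan"]}

```bash
mkdir -p pics; ls; cat > h.py <<'E'
import numpy as np, cv2
from cell import ctrl
def pts(im):
    h,w=im["range_z"].shape
    u,v=np.meshgrid(np.arange(w),np.arange(h))
    K=np.array([[im["fx"],0,im["cx"]],[0,im["fy"],im["cy"]],[0,0,1.]])
    p=cv2.undistortPoints(np.stack([u,v],-1).reshape(-1,1,2).astype(float),K,np.array([im["k1"],0,0,0,0.])).reshape(h,w,2)
    z=im["range_z"]
    return np.stack([p[...,0]*z,p[...,1]*z,z,np.ones_like(z)],-1)
def world(im,T=None):
    return (pts(im)@(im["T"] if T is None else T).T)[...,:3]
E
python3 - <<'E'
from h import *
s=ctrl.read_state();print({k:np.round(v,3) for k,v in s.items()})
for n in("scene","side","wrist"):
    im=ctrl.get_image(n);cv2.imwrite(f"pics/{n}0.png",im["color"][...,::-1]);np.save(f"{n}0.npy",im,allow_pickle=True)
    print(n,{k:np.round(v,3) for k,v in im.items() if k not in("color","range_z")})
E
```

```text
pics
{'clock': np.float64(0.0), 'qpos': array([-0.066,  0.629,  0.038,  1.518, -0.027,  0.996, -0.02 ]), 'qd': array([-0.001, -0.002, -0.   , -0.002, -0.001, -0.   ,  0.   ]), 'tau': array([-1.0000e-03, -5.6341e+01,  1.2260e+00, -1.9345e+01,  1.1000e-02,
        1.1000e-02, -0.0000e+00]), 'eef_pos': array([6.49447e+02, 3.50000e-02, 2.52405e+02]), 'tool_rot': array([-3.14 ,  0.   ,  1.571]), 'force': array([-0.922, -0.502,  0.496]), 'torque': array([-0.002, -0.02 ,  0.015]), 'gripper_force': np.float64(0.0), 'width': np.float64(85.276)}
scene {'fx': np.float64(391.6), 'fy': np.float64(391.6), 'cx': np.float64(325.484), 'cy': np.float64(202.969), 'k1': np.float64(-0.07), 'T': array([[-7.73000e-01, -3.57000e-01,  5.24000e-01,  5.02450e+01],
       [-6.34000e-01,  4.23000e-01, -6.47000e-01,  7.90125e+02],
       [ 1.00000e-02, -8.33000e-01, -5.54000e-01,  6.65999e+02],
       [ 0.00000e+00,  0.00000e+00,  0.00000e+00,  1.00000e+00]])}
side {'fx': np.float64(449.094), 'fy': np.float64(449.094), 'cx': np.float64(317.458), 'cy': np.float64(197.805), 'k1': np.float64(-0.05), 'T': array([[-9.530000e-01, -1.530000e-01,  2.630000e-01,  3.269520e+02],
       [-3.040000e-01,  4.690000e-01, -8.290000e-01,  1.031902e+03],
       [ 3.000000e-03, -8.700000e-01, -4.930000e-01,  6.134770e+02],
       [ 0.000000e+00,  0.000000e+00,  0.000000e+00,  1.000000e+00]])}
wrist {'fx': np.float64(308.818), 'fy': np.float64(308.818), 'cx': np.float64(321.59), 'cy': np.float64(204.114), 'k1': np.float64(-0.04), 'T_tool_cam': array([[ 1.00000e-03, -9.63000e-01, -2.70000e-01,  6.94100e+01],
       [ 1.00000e+00,  1.00000e-03,  0.00000e+00, -4.85000e-01],
       [ 0.00000e+00, -2.70000e-01,  9.63000e-01, -1.20294e+02],
       [ 0.00000e+00,  0.00000e+00,  0.00000e+00,  1.00000e+00]])}
```

View pics/scene0.png

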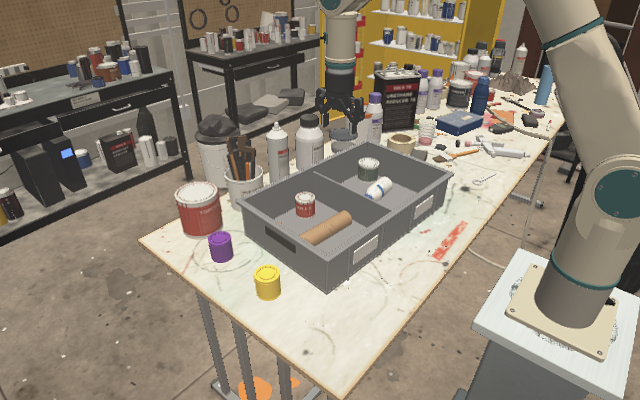

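View pics/wrist0.png

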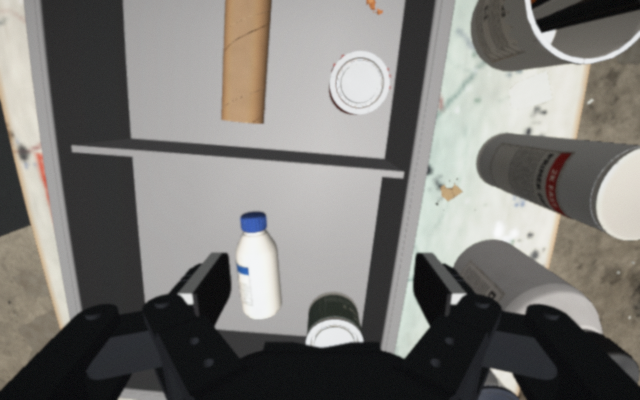

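The scene view shows the crate with the tube (325,228) and red tin (305,205) in the +y bay. The bottle (378,188) and green tin (369,168) are in the -y bay, with the look-alikes outside. The wrist view shows the bottle foot at (262,313), its cap at (253,220), and the tube's near end at (243,122).

```bash
cat >> h.py <<'E'
from scipy.spatial.transform import Rotation as R
def tool(s):
    T=np.eye(4);T[:3,:3]=R.from_euler("xyz",s["tool_rot"]).as_matrix();T[:3,3]=s["eef_pos"];return T
def masks(c):
    hsv=cv2.cvtColor(c,cv2.COLOR_RGB2HSV);H,S,V=[hsv[...,i].astype(int) for i in range(3)]
    return dict(brown=(H>5)&(H<20)&(S>80)&(V>80),blue=(H>105)&(H<125)&(S>120),white=(S<45)&(V>170),green=(H>35)&(H<90)&(S>40)&(V<120),red=((H<4)|(H>172))&(S>130),grey=(S<50)&(V<170))
E
python3 - <<'E'
from h import *
s=ctrl.read_state()
for n in("scene","side","wrist"):
    im=np.load(f"{n}0.npy",allow_pickle=True).item()
    W=world(im,tool(s)@im["T_tool_cam"] if n=="wrist" else None);ok=im["range_z"]>0
    box=ok&(W[...,0]>350)&(W[...,0]<800)&(abs(W[...,1])<400)
    m=masks(im["color"])
    rim=box&(abs(W[...,2]-116)<4)&m["grey"]
    P=W[rim];print(n,"rim",len(P),cv2.minAreaRect(P[:,:2].astype(np.float32)) if len(P) else 0, np.percentile(P,[1,99],axis=0).round() )
    fl=box&(abs(W[...,2]-6)<6)&m["grey"]
    P=W[fl];print(" floor z",np.median(P[:,2]),np.percentile(P,[1,99],axis=0).round())
    ins=box&(W[...,2]>10)&(W[...,2]<105)&(W[...,0]>400)&(W[...,0]<750)&(abs(W[...,1])<300)
    for k in("brown","blue","white","green","red"):
        q=(ins&m[k]).astype(np.uint8);nn,l,st,ce=cv2.connectedComponentsWithStats(q)
        for i in range(1,nn):
            if st[i,4]>25:
                P=W[l==i];print(" ",k,st[i,4],ce[i].round(),"med",np.median(P,0).round(1),"rng",np.percentile(P,[2,98],axis=0).round().tolist())
                if k in("brown","white"):print("     rect",np.round(cv2.minAreaRect(P[:,:2].astype(np.float32))[0]),cv2.minAreaRect(P[:,:2].astype(np.float32))[1:])
E
```

```text
scene rim 2152 ((572.9521484375, 31.07550048828125), (542.085205078125, 335.7555847167969), 84.99005126953125) [[ 392. -237.  112.]
 [ 753.  310.  119.]]
 floor z 7.790162056573081 [[ 398. -226.    1.]
 [ 735.  300.   12.]]
  brown 784 [327. 228.] med [559.  150.6  47.2] rng [[543.0, 71.0, 23.0], [585.0, 225.0, 54.0]]
     rect [566. 149.] ((166.36553955078125, 37.02631378173828), 84.3309326171875)
  white 163 [368. 162.] med [ 663.9 -193.7   64.5] rng [[633.0, -224.0, 60.0], [700.0, -159.0, 67.0]]
     rect [ 665. -193.] ((63.60953903198242, 75.25437927246094), 32.208980560302734)
  white 311 [379. 187.] med [564.5 -98.3  50.4] rng [[550.0, -161.0, 30.0], [592.0, -61.0, 58.0]]
     rect [ 577. -145.] ((54.823421478271484, 182.6470489501953), 11.270920753479004)
  white 158 [305. 197.] med [683.7 101.   65. ] rng [[659.0, 76.0, 62.0], [708.0, 127.0, 68.0]]
     rect [685. 101.] ((52.34492111206055, 53.766971588134766), 75.19667053222656)
  white 39 [424. 201.] med [404.8 -78.8  78. ] rng [[401.0, -121.0, 73.0], [409.0, -41.0, 81.0]]
     rect [406. -81.] ((81.0284652709961, 5.2673254
[... 1983 characters left out ...]
.3 102.5  62.9] rng [[659.0, 77.0, 59.0], [710.0, 127.0, 65.0]]
     rect [685. 102.] ((57.273738861083984, 55.83016586303711), 0.3674934208393097)
  white 1558 [273. 164.] med [608.3  29.1  99.4] rng [[486.0, 20.0, 98.0], [716.0, 39.0, 101.0]]
     rect [599.  30.] ((5.92448616027832, 246.59446716308594), 85.30789184570312)
  white 3009 [258. 275.] med [ 574.9 -107.9   50.9] rng [[551.0, -160.0, 38.0], [594.0, -61.0, 56.0]]
     rect [ 570. -110.] ((49.12518310546875, 108.2690200805664), 2.4067914485931396)
  white 1099 [333. 333.] med [ 661.3 -176.    64.7] rng [[633.0, -192.0, 61.0], [693.0, -157.0, 67.0]]
     rect [ 662. -174.] ((66.8829116821289, 37.453224182128906), 9.525739669799805)
```

step_arm(plan=[{"dx":0.13,"dy":-0.08},{"dx":0.13,"dy":-0.08},{"dx":0.14,"dy":-0.09},{"az":0.067},{},{}])

```text
invalid input
```

```bash
python3 - <<'E'
from h import *
s=ctrl.read_state();im=ctrl.get_image("wrist");np.save("wrist1.npy",im,allow_pickle=True);cv2.imwrite("pics/wrist1.png",im["color"][...,::-1])
print(s["eef_pos"].round(1),s["tool_rot"].round(3),s["force"].round(1))
W=world(im,tool(s)@im["T_tool_cam"])
C=np.array([572.5,31.5]);a=np.radians(-5)
m=masks(im["color"])["brown"]&(W[...,2]>20)&(W[...,2]<60)&(abs(W[...,0]-575)<60)
n,l,st,ce=cv2.connectedComponentsWithStats(m.astype(np.uint8));i=1+np.argmax(st[1:,4]);P=W[l==i]
top=P[P[:,2]>np.percentile(P[:,2],98)-15]
c=top[:,:2].mean(0);d=cv2.fitLine(top[:,:2].astype(np.float32),cv2.DIST_L2,0,.01,.01).ravel()[:2];d*=np.sign(d[1])
# axis via slices: midpoint of the widest silhouette
t=(P[:,:2]-c)@d;print("len pix",st[i],"dir deg",np.degrees(np.arctan2(d[1],d[0])),"ends",c+d*np.percentile(t,.5),c+d*np.percentile(t,99.5),"zmax",np.percentile(P[:,2],98))
# ridge line per slice
R_=[];
for q in np.arange(t.min()+10,t.max()-10,10):
    S=P[abs(t-q)<5];R_.append(S[S[:,2]>np.percentile(S[:,2],98)-4].mean(0))
R_=np.array(R_);print(np.polyfit(R_[:,1],R_[:,0],1),"x at y=150",np.polyval(np.polyfit(R_[:,1],R_[:,0],1),150))
E
```

```text
[649.6   0.  252.6] [-3.14   0.     1.571] [-0.4 -0.   0.8]
len pix [ 222    0   49  123 5159] dir deg 83.10651 ends [565.51388379  67.40200574] [579.0937186 179.7267387] zmax 51.56438994129497
[1.06310690e-01 5.56658131e+02] x at y=150 572.6047340778355
```

step_arm(plan=[{"dx":0.13,"dy":-0.08,"dz":0,"ax":0,"ay":0,"az":0,"gripper":1},{"dx":0.13,"dy":-0.08,"dz":0,"ax":0,"ay":0,"az":0,"gripper":1},{"dx":0.14,"dy":-0.09,"dz":0,"ax":0,"ay":0,"az":0,"gripper":1},{"dx":0,"dy":0,"dz":0,"ax":0,"ay":0,"az":0.067,"gripper":1},{"dx":0,"dy":0,"dz":0,"ax":0,"ay":0,"az":0,"gripper":1},{"dx":0,"dy":0,"dz":0,"ax":0,"ay":0,"az":0,"gripper":1}])

```text
clock: 0.95
eef_pos: [575.3, 119.2, 253.3]
tool_rot: [3.141, 0.0, 1.466]
force: [-0.2, 0.3, 0.8]
width: 85.2
gripper_force: 0.0
```

```bash
cat > tube.py <<'E'
from h import *
s=ctrl.read_state();im=ctrl.get_image("wrist");cv2.imwrite("pics/wrist1.png",im["color"][...,::-1])
W=world(im,tool(s)@im["T_tool_cam"])
m=masks(im["color"])["brown"]&(W[...,2]>20)&(W[...,2]<60)&(abs(W[...,0]-575)<60)
n,l,st,ce=cv2.connectedComponentsWithStats(m.astype(np.uint8));i=1+np.argmax(st[1:,4]);P=W[l==i]
print(st[i]);d=np.array([.105,.9945]);c=np.array([575,150]);t=(P[:,:2]-c)@d
print("ends",c+d*np.percentile(t,.5),c+d*np.percentile(t,99.5),"ztop",np.percentile(P[:,2],98))
r=np.array([S[S[:,2]>np.percentile(S[:,2],98)-4].mean(0) for q in np.arange(t.min()+10,t.max()-10,10) for S in [P[abs(t-q)<5]]])
f=np.polyfit(r[:,1],r[:,0],1);print("slope",f[0],"x at y150,200",np.polyval(f,[150,200]))
g=(abs(W[...,2]-116)<4)&(im["range_z"]>0)&(W[...,1]>200)&(W[...,0]>540)&(W[...,0]<610);print("rim +y",np.percentile(W[g][:,1],[1,50,99]) if g.any() else None)
E
python3 tube.py
```

```text
[ 296   48   42  184 7034]
ends [566.40855404  68.62673323] [585.83507124 252.6236033 ] ztop 51.603221144526266
slope 0.109595212769569 x at y150,200 [571.92436188 577.40412251]
rim +y None
```

View pics/wrist1.png

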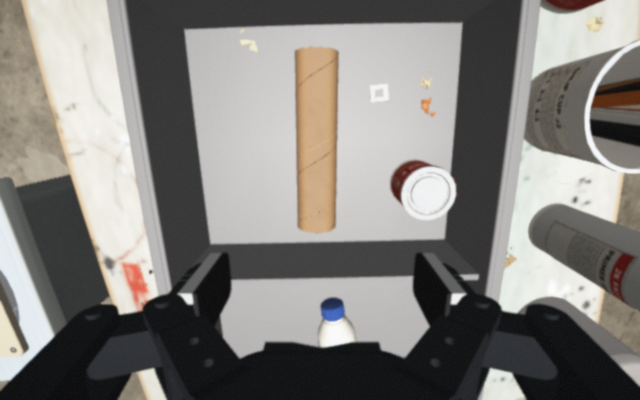

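The wrist view shows the whole tube, from (318,48) to (317,232), with 20–30 mm free at both ends, and the red tin clear to the right at (428,190).

step_arm(plan=[{"dx":0.13,"dy":-0.011,"dz":0,"ax":0,"ay":0,"az":0,"gripper":1},{"dx":0.133,"dy":-0.011,"dz":0,"ax":0,"ay":0,"az":0,"gripper":1},{"dx":0,"dy":0,"dz":0,"ax":0,"ay":-0.111,"az":0,"gripper":1},{"dx":0,"dy":0,"dz":0,"ax":0,"ay":-0.111,"az":0,"gripper":1},{"dx":0.057,"dy":0,"dz":0.157,"ax":0,"ay":0,"az":0,"gripper":1},{"dx":0.057,"dy":0,"dz":0.157,"ax":0,"ay":0,"az":0,"gripper":1},{"dx":0.057,"dy":0,"dz":0.157,"ax":0,"ay":0,"az":0,"gripper":1},{"dx":0,"dy":0,"dz":0,"ax":0,"ay":0,"az":0,"gripper":1},{"dx":0,"dy":0,"dz":0,"ax":0,"ay":0,"az":0,"gripper":1}])

```text
clock: 2.12
eef_pos: [578.1, 198.9, 104.5]
tool_rot: [3.139, 0.348, 1.464]
force: [0.1, -0.2, 1.2]
width: 85.5
gripper_force: 0.0
```

step_arm(plan=[{"dx":0.039,"dy":0,"dz":0.107,"ax":0,"ay":0,"az":0,"gripper":1},{"dx":0.039,"dy":0,"dz":0.107,"ax":0,"ay":0,"az":0,"gripper":1},{"dx":0,"dy":0,"dz":0,"ax":0,"ay":0,"az":0,"gripper":1},{"dx":0,"dy":0,"dz":0,"ax":0,"ay":0,"az":0,"gripper":0.3},{"dx":0,"dy":0,"dz":0,"ax":0,"ay":0,"az":0,"gripper":0.3},{"dx":0,"dy":0,"dz":0,"ax":0,"ay":0,"az":0,"gripper":0.3},{"dx":0,"dy":0,"dz":0,"ax":0,"ay":0,"az":0,"gripper":0.3},{"dx":0,"dy":0,"dz":0,"ax":0,"ay":0,"az":0,"gripper":0.3}])

```text
clock: 3.12
eef_pos: [578.1, 199.9, 36.7]
tool_rot: [3.138, 0.347, 1.465]
force: [0.2, 0.1, 7.0]
width: 44.1
gripper_force: 61.6
```

step_arm(plan=[{"dx":-0.051,"dy":0,"dz":-0.141,"ax":0,"ay":0,"az":0,"gripper":0.3},{"dx":-0.051,"dy":0,"dz":-0.141,"ax":0,"ay":0,"az":0,"gripper":0.3},{"dx":-0.006,"dy":0,"dz":-0.016,"ax":0,"ay":0.1,"az":0,"gripper":0.3},{"dx":-0.003,"dy":0,"dz":-0.016,"ax":0,"ay":0.1,"az":0,"gripper":0.3},{"dx":0,"dy":0,"dz":-0.016,"ax":0,"ay":0.1,"az":0,"gripper":0.3},{"dx":0.002,"dy":0,"dz":-0.016,"ax":0,"ay":0.1,"az":0,"gripper":0.3},{"dx":0.005,"dy":0,"dz":-0.016,"ax":0,"ay":0.1,"az":0,"gripper":0.3},{"dx":0,"dy":0,"dz":0,"ax":0,"ay":0,"az":0,"gripper":0.3},{"dx":0,"dy":0,"dz":0,"ax":0,"ay":0,"az":0,"gripper":0.3}])

```text
clock: 4.25
eef_pos: [577.0, 199.3, 149.7]
tool_rot: [3.141, -0.436, 1.465]
force: [-0.3, 1.5, -1.6]
width: 44.0
gripper_force: 61.3
```

```bash
python3 - <<'E'
from h import *
s=ctrl.read_state();print(s["qpos"].round(2))
im=ctrl.get_image("side");c=np.ascontiguousarray(im["color"][80:330,180:500,::-1]);cv2.imwrite("pics/side1.png",cv2.resize(c,None,fx=2,fy=2))
E
```

```text
[ 0.13  0.73 -0.45  1.86 -0.27  0.48 -0.07]
```

View pics/side1.png

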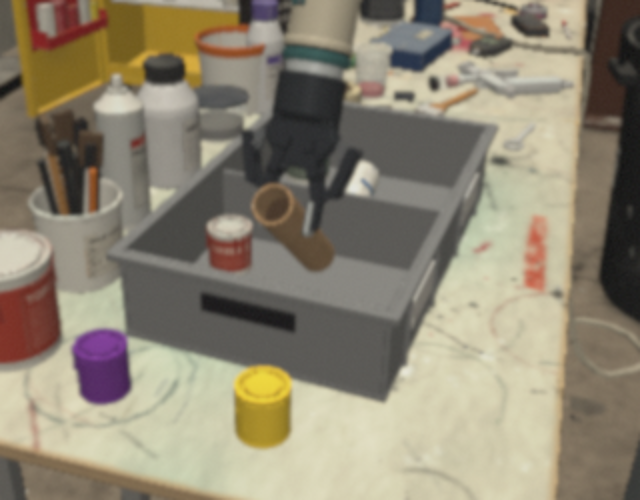

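The side view shows the tube held and tilted about 45° at crop position (290,230), its upper end at (272,205), clear of the red tin and the divider.

step_arm(plan=[{"dx":0.005,"dy":0,"dz":-0.01,"ax":0,"ay":0.1,"az":0,"gripper":0.3},{"dx":0.007,"dy":0,"dz":-0.01,"ax":0,"ay":0.1,"az":0,"gripper":0.3},{"dx":0,"dy":0,"dz":0,"ax":0,"ay":0,"az":0,"gripper":0.3}])

```text
clock: 4.68
eef_pos: [577.0, 197.2, 153.3]
tool_rot: [-3.135, -0.75, 1.456]
force: [0.2, -1.2, -0.9]
width: 44.3
gripper_force: 61.3
```

```bash
python3 -c "
from h import *
s=ctrl.read_state();print(s['qpos'].round(2),tool(s)[:3,:3].round(2).tolist())"
```

```text
[ 0.48  0.91 -0.79  1.91 -0.39  0.4   0.2 ] [[0.08, 0.99, 0.07], [0.73, -0.11, 0.68], [0.68, -0.01, -0.73]]
```

step_arm(plan=[{"dx":0,"dy":0,"dz":0,"ax":0,"ay":0.1,"az":0,"gripper":0.3},{"dx":0,"dy":0,"dz":0,"ax":0,"ay":0,"az":0,"gripper":0.3},{"dx":0,"dy":0,"dz":0,"ax":0,"ay":0,"az":0,"gripper":0.3}])

```text
clock: 5.05
eef_pos: [576.3, 202.8, 157.6]
tool_rot: [3.139, -0.905, 1.473]
force: [0.5, 1.4, 0.1]
width: 44.2
gripper_force: 61.4
```

```bash
python3 -c "
from h import *
s=ctrl.read_state();print(s['qpos'].round(2),tool(s)[:3,:3].round(2).tolist())"
```

```text
[ 0.6   1.03 -0.92  1.92 -0.41  0.38  0.31] [[0.06, 1.0, 0.08], [0.61, -0.1, 0.78], [0.79, 0.0, -0.62]]
```

step_arm(plan=[{"dx":0,"dy":0,"dz":0,"ax":0,"ay":0.07,"az":0,"gripper":0.3},{"dx":0,"dy":0,"dz":0,"ax":0,"ay":0.07,"az":0,"gripper":0.3},{"dx":0,"dy":0,"dz":0,"ax":0,"ay":0.058,"az":0,"gripper":0.3},{"dx":0,"dy":0,"dz":0,"ax":0,"ay":0,"az":0,"gripper":0.3},{"dx":0,"dy":0,"dz":0,"ax":0,"ay":0,"az":0,"gripper":0.3}])

```text
clock: 5.68
eef_pos: [576.7, 201.7, 158.0]
tool_rot: [3.132, -1.215, 1.478]
force: [-0.2, 0.2, -0.8]
width: 44.6
gripper_force: 61.4
```

```bash
python3 - <<'E'
from h import *
s=ctrl.read_state();print(s['qpos'].round(2),tool(s)[:3,:3].round(3).tolist())
for n in ("side","scene"):
    im=ctrl.get_image(n);W=world(im)
    m=masks(im["color"])["brown"]&(abs(W[...,0]-575)<80)&(abs(W[...,1]-190)<80)&(W[...,2]>10)&(W[...,2]<260)
    k,l,st,ce=cv2.connectedComponentsWithStats(m.astype(np.uint8));i=1+np.argmax(st[1:,4]);P=W[l==i]
    print(n,st[i],np.percentile(P,[1,50,99],axis=0).round(1).tolist())
    z=P[:,2]
    for lo in range(20,240,25):
        S=P[(z>lo)&(z<lo+25)]
        if len(S)>15:print(lo,S.mean(0).round(1),len(S))
    x,y,w,h=st[i][:4]
    if n=="side":cv2.imwrite("pics/side2.png",cv2.resize(np.ascontiguousarray(im["color"][60:310,200:480,::-1]),None,fx=2,fy=2))
E
```

```text
[ 0.77  1.32 -1.1   1.9  -0.41  0.41  0.49] [[0.032, 0.995, 0.096], [0.347, -0.101, 0.933], [0.937, 0.003, -0.348]]
side [ 312  158   22   65 1161] [[554.9, 188.7, 77.9], [572.0, 227.3, 159.8], [596.1, 233.3, 213.1]]
70 [569.5 225.4  86. ] 120
95 [570.9 226.4 107.6] 174
120 [571.9 227.  132.6] 183
145 [574.5 228.1 157.7] 175
170 [571.6 225.7 183. ] 209
195 [576.3 212.5 205.4] 300
scene [ 297  174   20   72 1119] [[554.8, 189.4, 35.2], [565.0, 223.9, 139.6], [597.4, 233.0, 214.1]]
20 [557.3 210.7  37.6] 34
45 [564.2 220.1  58.8] 119
70 [565.9 221.7  83. ] 145
95 [566.1 221.6 107.6] 146
120 [567.5 224.  131.5] 137
145 [570.2 227.8 158.1] 114
170 [567.3 221.3 183.4] 176
195 [575.5 211.7 205.6] 248
```

View pics/side2.png

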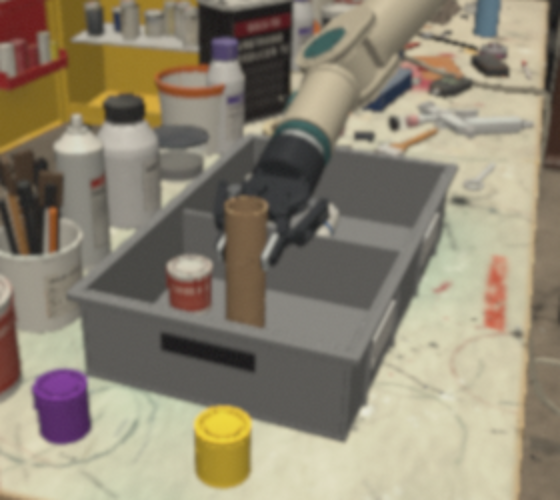

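The side view shows the tube vertical in the gripper (crop (247,205) to (247,325)), about 17 mm above the floor, with the arm over the divider.

step_arm(plan=[{"dx":-0.02,"dy":0,"dz":0.007,"ax":0,"ay":0,"az":0,"gripper":0.3},{"dx":-0.02,"dy":0,"dz":0.007,"ax":0,"ay":0,"az":0,"gripper":0.3},{"dx":0,"dy":0,"dz":0,"ax":0,"ay":0,"az":0,"gripper":0.3},{"dx":0,"dy":0,"dz":0,"ax":0,"ay":0,"az":0,"gripper":0.3}])

```text
clock: 6.28
eef_pos: [576.8, 199.6, 143.6]
tool_rot: [-3.141, -1.219, 1.464]
force: [0.4, -0.1, -1.3]
width: 44.6
gripper_force: 61.4
```

step_arm(plan=[{"dx":-0.006,"dy":0,"dz":0.002,"ax":0,"ay":0,"az":0,"gripper":0.3},{"dx":-0.006,"dy":0,"dz":0.002,"ax":0,"ay":0,"az":0,"gripper":0.3},{"dx":0,"dy":0,"dz":0,"ax":0,"ay":0,"az":0,"gripper":0.3}])

```text
clock: 6.65
eef_pos: [576.9, 199.9, 141.8]
tool_rot: [3.139, -1.222, 1.469]
force: [-0.5, -0.8, 5.8]
width: 44.2
gripper_force: 61.7
```

step_arm(plan=[{"dx":0,"dy":0,"dz":0,"ax":0,"ay":0,"az":0,"gripper":0.7},{"dx":0,"dy":0,"dz":0,"ax":0,"ay":0,"az":0,"gripper":0.8},{"dx":0,"dy":0,"dz":0,"ax":0,"ay":0,"az":0,"gripper":0.8},{"dx":0,"dy":0,"dz":0,"ax":0,"ay":0,"az":0,"gripper":0.8},{"dx":0,"dy":0,"dz":-0.06,"ax":0,"ay":0,"az":0,"gripper":0.8},{"dx":0,"dy":0,"dz":-0.1,"ax":0,"ay":0,"az":0,"gripper":0.8},{"dx":0,"dy":0,"dz":-0.15,"ax":0,"ay":0,"az":0,"gripper":0.8},{"dx":0,"dy":0,"dz":0,"ax":0,"ay":0,"az":0,"gripper":0.8}])

```text
clock: 7.65
eef_pos: [569.6, 107.8, 172.1]
tool_rot: [3.135, -1.216, 1.464]
force: [-0.4, -0.2, 0.4]
width: 68.3
gripper_force: 0.0
```

```bash
cat > upr.py <<'E'
from h import *
s=ctrl.read_state();print(s['qpos'].round(2))
for n in ("side","scene"):
    im=ctrl.get_image(n);W=world(im)
    m=masks(im["color"])["brown"]&(abs(W[...,0]-575)<80)&(abs(W[...,1]-190)<80)&(W[...,2]>10)&(W[...,2]<260)
    k,l,st,ce=cv2.connectedComponentsWithStats(m.astype(np.uint8));i=1+np.argmax(st[1:,4]);P=W[l==i];z=P[:,2]
    print(n,st[i],"top",np.percentile(z,99).round(1))
    for lo in range(20,200,40):
        S=P[(z>lo)&(z<lo+40)]
        if len(S)>15:print(lo,S.mean(0).round(1),len(S))
E
python3 upr.py
```

```text
[ 0.91  1.27 -1.06  1.87 -0.37  0.6   0.48]
side [ 313  165   21   58 1045] top 197.1
60 [569.8 224.   88.2] 163
100 [571.3 224.8 120.4] 285
140 [571.3 223.7 160.4] 321
180 [576.3 210.4 189.4] 276
scene [ 298  179   19   68 1070] top 198.0
20 [561.6 216.3  47.2] 105
60 [565.4 220.7  80.2] 221
100 [566.1 220.7 120.1] 237
140 [566.7 219.1 161. ] 270
180 [575.7 210.1 189.8] 236
```

step_arm(plan=[{"dx":0.13,"dy":0,"dz":-0.05,"ax":0,"ay":0,"az":0,"gripper":1},{"dx":0.13,"dy":0,"dz":-0.05,"ax":0,"ay":0,"az":0,"gripper":1},{"dx":0,"dy":0,"dz":0,"ax":0,"ay":-0.1,"az":0,"gripper":1},{"dx":0,"dy":0,"dz":0,"ax":0,"ay":-0.1,"az":0,"gripper":1},{"dx":0,"dy":0,"dz":0,"ax":0,"ay":-0.1,"az":0,"gripper":1},{"dx":0,"dy":0,"dz":0,"ax":0,"ay":-0.1,"az":0,"gripper":1},{"dx":0,"dy":0,"dz":0,"ax":0,"ay":-0.1,"az":0,"gripper":1},{"dx":0,"dy":0,"dz":0,"ax":0,"ay":-0.1,"az":0,"gripper":1},{"dx":0,"dy":0,"dz":0,"ax":0,"ay":-0.1,"az":0,"gripper":1},{"dx":0,"dy":0,"dz":0,"ax":0,"ay":-0.08,"az":0,"gripper":1},{"dx":0,"dy":0,"dz":0,"ax":0,"ay":0,"az":0,"gripper":1},{"dx":0,"dy":0,"dz":0,"ax":0,"ay":0,"az":0,"gripper":1}])

```text
clock: 9.25
eef_pos: [566.6, 110.8, 254.6]
tool_rot: [-3.14, 0.006, 1.466]
force: [-0.3, -1.1, -0.8]
width: 85.4
gripper_force: 0.0
```

Now I'll move to a view over the bottle.

step_arm(plan=[{"dx":0,"dy":0,"dz":0,"ax":0,"ay":0,"az":-0.09,"gripper":1},{"dx":-0.19,"dy":0,"dz":0,"ax":0,"ay":0,"az":0,"gripper":1},{"dx":-0.19,"dy":0,"dz":0,"ax":0,"ay":0,"az":0,"gripper":1},{"dx":-0.19,"dy":0,"dz":0,"ax":0,"ay":0,"az":0,"gripper":1},{"dx":-0.19,"dy":0,"dz":0,"ax":0,"ay":0,"az":0,"gripper":1},{"dx":0,"dy":0,"dz":0,"ax":0,"ay":0,"az":0,"gripper":1},{"dx":0,"dy":0,"dz":0,"ax":0,"ay":0,"az":0,"gripper":1}])

```text
clock: 10.12
eef_pos: [574.7, -118.1, 256.3]
tool_rot: [-3.14, 0.004, 1.603]
force: [0.0, 1.1, 0.3]
width: 85.6
gripper_force: 0.0
```

```bash
cat > bot.py <<'E'
from h import *
s=ctrl.read_state();print(s['eef_pos'].round(1),s['tool_rot'].round(3),s['qpos'].round(2));im=ctrl.get_image("wrist");cv2.imwrite("pics/wrist2.png",im["color"][...,::-1])
W=world(im,tool(s)@im["T_tool_cam"]);M=masks(im["color"])
ins=(W[...,2]>12)&(W[...,2]<62)&(abs(W[...,0]-575)<60)&(W[...,1]<25)
P=W[ins&(M["blue"])&(W[...,1]>-65)];print("cap",len(P),np.percentile(P,[2,50,98],axis=0).round(1).tolist())
P=W[ins&(M["white"]|M["blue"])]
for y in range(-170,-30,10):
    S=P[abs(P[:,1]-y)<5]
    if len(S)>10:print(y,"mid x",(np.percentile(S[:,0],[2,98]).sum()/2).round(1),"w",np.ptp(np.percentile(S[:,0],[2,98])).round(1),"ztop",np.percentile(S[:,2],98).round(1),len(S))
E
python3 bot.py
```

```text
[ 574.7 -118.1  256.3] [-3.14   0.004  1.603] [ 0.37  0.55 -0.34  1.69  0.23  0.94 -0.03]
cap 400 [[553.0, -55.0, 34.4], [566.6, -47.5, 41.9], [579.4, -39.8, 44.6]]
-160 mid x 569.9 w 45.7 ztop 56.3 271
-150 mid x 570.1 w 46.3 ztop 56.3 368
-140 mid x 569.4 w 47.3 ztop 56.1 383
-130 mid x 568.0 w 47.7 ztop 55.9 391
-120 mid x 568.9 w 46.8 ztop 56.0 401
-110 mid x 569.4 w 45.3 ztop 55.6 396
-100 mid x 569.6 w 45.8 ztop 55.5 382
-90 mid x 568.4 w 46.6 ztop 55.4 415
-80 mid x 567.8 w 45.4 ztop 54.7 429
-70 mid x 567.3 w 36.8 ztop 51.0 355
-60 mid x 567.1 w 28.0 ztop 45.5 223
-50 mid x 566.2 w 26.6 ztop 44.6 252
-40 mid x 566.4 w 25.7 ztop 44.3 138
```

View pics/wrist2.png

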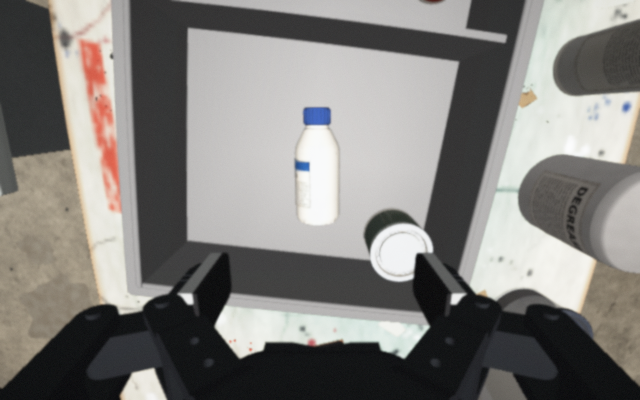

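The wrist view shows the bottle lying straight along the picture, cap at (317,115) and foot at (318,222). The green tin is at (400,250), clear of the gripper's path.

step_arm(plan=[{"dx":0.115,"dy":-0.009,"dz":0,"ax":0,"ay":0,"az":0,"gripper":0.85},{"dx":0.115,"dy":-0.009,"dz":0,"ax":0,"ay":0,"az":0,"gripper":0.85},{"dx":0,"dy":0,"dz":0,"ax":0,"ay":-0.083,"az":0,"gripper":0.85},{"dx":0,"dy":0,"dz":0,"ax":0,"ay":-0.084,"az":0,"gripper":0.85},{"dx":0.043,"dy":0,"dz":0.161,"ax":0,"ay":0,"az":0,"gripper":0.85},{"dx":0.043,"dy":0,"dz":0.161,"ax":0,"ay":0,"az":0,"gripper":0.85},{"dx":0.043,"dy":0,"dz":0.161,"ax":0,"ay":0,"az":0,"gripper":0.85},{"dx":0,"dy":0,"dz":0,"ax":0,"ay":0,"az":0,"gripper":0.85},{"dx":0,"dy":0,"dz":0,"ax":0,"ay":0,"az":0,"gripper":0.85}])

```text
clock: 11.3
eef_pos: [568.6, -48.0, 107.8]
tool_rot: [3.141, 0.268, 1.608]
force: [0.8, 0.1, 0.5]
width: 72.6
gripper_force: 0.0
```

step_arm(plan=[{"dx":0.029,"dy":-0.003,"dz":0.116,"ax":0,"ay":0,"az":0,"gripper":0.85},{"dx":0.029,"dy":-0.002,"dz":0.116,"ax":0,"ay":0,"az":0,"gripper":0.85},{"dx":0,"dy":0,"dz":0,"ax":0,"ay":0,"az":0,"gripper":0.6},{"dx":0,"dy":0,"dz":0,"ax":0,"ay":0,"az":0,"gripper":0.1},{"dx":0,"dy":0,"dz":0,"ax":0,"ay":0,"az":0,"gripper":0.1},{"dx":0,"dy":0,"dz":0,"ax":0,"ay":0,"az":0,"gripper":0.1},{"dx":0,"dy":0,"dz":0,"ax":0,"ay":0,"az":0,"gripper":0.1},{"dx":0,"dy":0,"dz":0,"ax":0,"ay":0,"az":0,"gripper":0.1}])

```text
clock: 12.3
eef_pos: [567.9, -50.0, 36.8]
tool_rot: [3.138, 0.268, 1.607]
force: [-1.2, 2.8, 6.9]
width: 25.0
gripper_force: 51.8
```

step_arm(plan=[{"dx":-0.03,"dy":0,"dz":-0.113,"ax":0,"ay":0,"az":0,"gripper":0.1},{"dx":-0.03,"dy":0,"dz":-0.113,"ax":0,"ay":0,"az":0,"gripper":0.1},{"dx":0,"dy":0,"dz":0,"ax":0.024,"ay":0,"az":0.09,"gripper":0.1},{"dx":0,"dy":0,"dz":0,"ax":0.024,"ay":0,"az":0.09,"gripper":0.1},{"dx":0,"dy":0,"dz":0,"ax":0.024,"ay":0,"az":0.09,"gripper":0.1},{"dx":0,"dy":0,"dz":0,"ax":0,"ay":0,"az":0,"gripper":0.1},{"dx":0,"dy":0,"dz":0,"ax":0,"ay":0,"az":0,"gripper":0.1}])

```text
clock: 13.18
eef_pos: [566.0, -49.9, 105.2]
tool_rot: [3.139, 0.268, 1.17]
force: [-0.2, -1.3, -1.2]
width: 24.8
gripper_force: 54.5
```

```bash
python3 - <<'E'
from h import *
s=ctrl.read_state();print(s['qpos'].round(2))
im=ctrl.get_image("scene");cv2.imwrite("pics/scene2.png",cv2.resize(np.ascontiguousarray(im["color"][100:300,230:470,::-1]),None,fx=2.5,fy=2.5))
E
```

```text
[-0.06  0.77 -0.07  1.79  0.41  0.76 -0.83]
```

View pics/scene2.png

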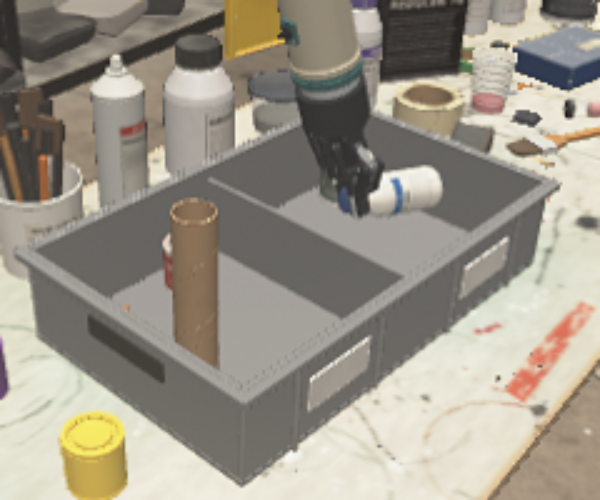

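The scene view shows the tube standing free at crop (195,280) and the bottle held level by its cap at (350,195), clear of the walls.

step_arm(plan=[{"dx":-0.005,"dy":0,"dz":-0.019,"ax":0,"ay":0.1,"az":0,"gripper":0.1},{"dx":-0.002,"dy":0,"dz":-0.02,"ax":0,"ay":0.1,"az":0,"gripper":0.1},{"dx":0.001,"dy":0,"dz":-0.02,"ax":0,"ay":0.1,"az":0,"gripper":0.1},{"dx":0.004,"dy":0,"dz":-0.02,"ax":0,"ay":0.1,"az":0,"gripper":0.1},{"dx":0.007,"dy":0,"dz":-0.019,"ax":0,"ay":0.1,"az":0,"gripper":0.1},{"dx":0,"dy":0,"dz":0,"ax":0,"ay":0,"az":0,"gripper":0.1},{"dx":0,"dy":0,"dz":0,"ax":0,"ay":0,"az":0,"gripper":0.1}])

```text
clock: 14.1
eef_pos: [565.8, -49.9, 134.9]
tool_rot: [3.139, -0.516, 1.17]
force: [0.1, 1.0, -0.6]
width: 24.5
gripper_force: 59.8
```

```bash
python3 -c "
from h import *
s=ctrl.read_state();print(s['qpos'].round(2),tool(s)[:3,:3].round(2).tolist())"
```

```text
[ 0.8   0.83 -0.75  1.94  0.05  0.44 -0.19] [[0.34, 0.92, 0.2], [0.8, -0.39, 0.45], [0.49, 0.0, -0.87]]
```

step_arm(plan=[{"dx":0,"dy":0,"dz":0,"ax":-0.054,"ay":0,"az":0.097,"gripper":0.1},{"dx":0,"dy":0,"dz":0,"ax":-0.054,"ay":0,"az":0.097,"gripper":0.1},{"dx":0,"dy":0,"dz":0,"ax":0,"ay":0.08,"az":0,"gripper":0.1},{"dx":0,"dy":0,"dz":0,"ax":0,"ay":0.08,"az":0,"gripper":0.1},{"dx":0,"dy":0,"dz":0,"ax":0,"ay":0,"az":0,"gripper":0.1},{"dx":0,"dy":0,"dz":0,"ax":0,"ay":0,"az":0,"gripper":0.1}])

```text
clock: 14.85
eef_pos: [561.2, -38.9, 134.1]
tool_rot: [-3.109, -0.72, 0.938]
force: [-1.0, 0.3, -2.6]
width: 24.5
gripper_force: 60.2
```

```bash
python3 -c "
from h import *
s=ctrl.read_state();print(s['qpos'].round(2),tool(s)[:3,:3].round(2).tolist())"
```

```text
[ 0.89  0.87 -0.75  2.08 -0.71  0.24  0.45] [[0.44, 0.82, 0.36], [0.61, -0.57, 0.55], [0.66, -0.02, -0.75]]
```

step_arm(plan=[{"dx":0,"dy":0,"dz":0,"ax":0,"ay":0.06,"az":0,"gripper":0.1},{"dx":0,"dy":0,"dz":0,"ax":0,"ay":0.06,"az":0,"gripper":0.1},{"dx":0,"dy":0,"dz":0,"ax":0,"ay":0,"az":0,"gripper":0.1},{"dx":0,"dy":0,"dz":0,"ax":0,"ay":0,"az":0,"gripper":0.1}])

```text
clock: 15.35
eef_pos: [561.2, -39.7, 134.3]
tool_rot: [-3.102, -0.909, 0.926]
force: [-0.4, -0.3, -1.0]
width: 24.5
gripper_force: 60.1
```

```bash
python3 -c "
from h import *
s=ctrl.read_state();print(s['qpos'].round(2),tool(s)[:3,:3].round(2).tolist())"
```

```text
[ 1.04  1.02 -0.87  2.1  -0.94  0.24  0.81] [[0.37, 0.82, 0.44], [0.49, -0.58, 0.65], [0.79, -0.02, -0.61]]
```

step_arm(plan=[{"dx":0,"dy":0,"dz":0,"ax":0.061,"ay":0,"az":-0.047,"gripper":0.1},{"dx":0,"dy":0,"dz":0,"ax":0,"ay":0.06,"az":0,"gripper":0.1},{"dx":0,"dy":0,"dz":0,"ax":0,"ay":0,"az":0,"gripper":0.1},{"dx":0,"dy":0,"dz":0,"ax":0,"ay":0,"az":0,"gripper":0.1}])

```text
clock: 15.85
eef_pos: [560.7, -39.6, 134.5]
tool_rot: [-3.094, -1.006, 1.039]
force: [0.6, -1.0, -1.1]
width: 24.5
gripper_force: 59.8
```

```bash
python3 -c "
from h import *
s=ctrl.read_state();print(s['qpos'].round(2),tool(s)[:3,:3].round(2).tolist())"
```

```text
[ 1.02  1.05 -0.78  2.01 -0.86  0.46  0.85] [[0.27, 0.88, 0.39], [0.46, -0.47, 0.75], [0.84, -0.03, -0.53]]
```

step_arm(plan=[{"dx":0,"dy":0,"dz":0,"ax":0,"ay":0.06,"az":-0.023,"gripper":0.1},{"dx":0,"dy":0,"dz":0,"ax":0,"ay":0.06,"az":0,"gripper":0.1},{"dx":0,"dy":0,"dz":0,"ax":0,"ay":0,"az":0,"gripper":0.1},{"dx":0,"dy":0,"dz":0,"ax":0,"ay":0,"az":0,"gripper":0.1}])

```text
clock: 16.35
eef_pos: [560.8, -40.0, 134.6]
tool_rot: [3.124, -1.195, 1.112]
force: [0.1, 0.0, -1.8]
width: 24.6
gripper_force: 59.7
```

```bash
python3 -c "
from h import *
s=ctrl.read_state();print(s['qpos'].round(2),tool(s)[:3,:3].round(3).tolist())"
```

```text
[ 1.12  1.21 -0.86  1.99 -0.85  0.52  0.98] [[0.163, 0.889, 0.428], [0.329, -0.457, 0.826], [0.93, 0.006, -0.367]]
```

step_arm(plan=[{"dx":0,"dy":0,"dz":0,"ax":0,"ay":0.065,"az":0.003,"gripper":0.1},{"dx":0,"dy":0,"dz":0,"ax":0,"ay":0,"az":0,"gripper":0.1},{"dx":0,"dy":0,"dz":0,"ax":0,"ay":0,"az":0,"gripper":0.1}])

```text
clock: 16.73
eef_pos: [560.8, -40.1, 134.5]
tool_rot: [3.134, -1.297, 1.102]
force: [-0.5, 0.2, -1.1]
width: 24.2
gripper_force: 59.7
```

```bash
python3 - <<'E'
from h import *
s=ctrl.read_state();print(s['qpos'].round(2),tool(s)[:3,:3].round(3).tolist())
o=[]
for n,b in (("scene",(130,230,320,440)),("side",(100,200,280,400))):
    im=ctrl.get_image(n);W=world(im);M=masks(im["color"])
    m=(M["white"]|M["blue"])&(abs(W[...,0]-565)<50)&(abs(W[...,1]+40)<60)&(W[...,2]>15)&(W[...,2]<160)
    P=W[m];print(n,len(P))
    for lo in range(10,150,20):
        S=P[(P[:,2]>lo)&(P[:,2]<lo+20)]
        if len(S)>8:print(lo,np.median(S,0).round(1),len(S))
    o.append(cv2.resize(np.ascontiguousarray(im["color"][b[0]:b[1],b[2]:b[3],::-1]),(400,333)))
cv2.imwrite("pics/b3.png",np.hstack(o))
E
```

```text
[ 1.15  1.29 -0.88  1.97 -0.85  0.57  1.02] [[0.122, 0.889, 0.442], [0.241, -0.459, 0.855], [0.963, 0.002, -0.271]]
scene 198
70 [556.7  -7.6  83.8] 13
90 [553.1 -13.5 102.3] 90
110 [557.8 -18.8 115.1] 67
130 [555.2 -35.5 143.9] 27
side 142
90 [559.5 -12.9 106. ] 64
110 [563.4 -17.7 115.5] 66
130 [567.2 -21.  138.2] 12
```

View pics/b3.png

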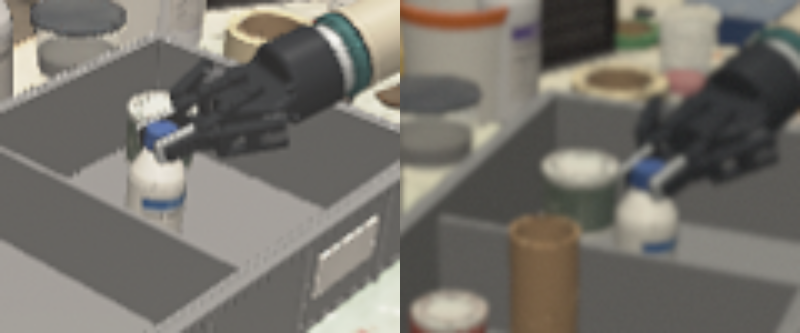

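The left panel (scene) shows the bottle hanging upright by its cap at (158,180). The right panel (side) shows it at (645,205), with the gripper above the crate wall and the green tin untouched behind it.

step_arm(plan=[{"dx":-0.018,"dy":0,"dz":0.005,"ax":0,"ay":0,"az":0,"gripper":0.1},{"dx":-0.016,"dy":0,"dz":0.005,"ax":0,"ay":0,"az":0,"gripper":0.1},{"dx":0,"dy":0,"dz":0,"ax":0,"ay":0,"az":0,"gripper":0.1},{"dx":0,"dy":0,"dz":0,"ax":0,"ay":0,"az":0,"gripper":0.1}])

```text
clock: 17.32
eef_pos: [560.6, -40.6, 122.6]
tool_rot: [3.14, -1.298, 1.094]
force: [-0.2, 0.8, -2.2]
width: 24.1
gripper_force: 59.7
```

step_arm(plan=[{"dx":-0.006,"dy":0,"dz":0.002,"ax":0,"ay":0,"az":0,"gripper":0.1},{"dx":0,"dy":0,"dz":0,"ax":0,"ay":0,"az":0,"gripper":0.1},{"dx":0,"dy":0,"dz":0,"ax":0,"ay":0,"az":0,"gripper":0.1}])

```text
clock: 17.7
eef_pos: [560.8, -39.9, 122.3]
tool_rot: [3.137, -1.301, 1.098]
force: [-0.1, 0.4, 5.4]
width: 24.7
gripper_force: 59.7
```

step_arm(plan=[{"dx":0,"dy":0,"dz":0,"ax":0,"ay":0,"az":0,"gripper":0.5},{"dx":0,"dy":0,"dz":0,"ax":0,"ay":0,"az":0,"gripper":0.6},{"dx":0,"dy":0,"dz":0,"ax":0,"ay":0,"az":0,"gripper":0.6},{"dx":0,"dy":0,"dz":-0.06,"ax":0,"ay":0,"az":0,"gripper":0.6},{"dx":0,"dy":0,"dz":-0.1,"ax":0,"ay":0,"az":0,"gripper":0.6},{"dx":0,"dy":0,"dz":-0.1,"ax":0,"ay":0,"az":0,"gripper":0.6},{"dx":0.1,"dy":0,"dz":0,"ax":0,"ay":0,"az":0,"gripper":0.6},{"dx":0.15,"dy":0,"dz":0,"ax":0,"ay":0,"az":0,"gripper":0.6},{"dx":0.15,"dy":0,"dz":0,"ax":0,"ay":0,"az":0,"gripper":0.6},{"dx":0,"dy":0,"dz":0,"ax":0,"ay":0,"az":0,"gripper":0.6}])

```text
clock: 18.95
eef_pos: [541.3, -77.0, 260.5]
tool_rot: [3.121, -1.298, 1.116]
force: [-0.3, -0.7, 0.7]
width: 51.3
gripper_force: 0.0
```

```bash
python3 upr.py; python3 - <<'E'
from h import *
s=ctrl.read_state();print(s["clock"],s["eef_pos"].round())
o=[]
for n in ("scene","side"):
    im=ctrl.get_image(n);W=world(im);M=masks(im["color"])
    for k,(x,y) in dict(bottle=(562,-35),green=(664,-190),red=(685,102)).items():
        m=(M["white"]|M["blue"])&(abs(W[...,0]-x)<45)&(abs(W[...,1]-y)<45)&(W[...,2]>15)&(W[...,2]<150);P=W[m]
        if len(P):
            print(n,k,len(P),"ztop",np.percentile(P[:,2],98).round(1),"med",np.median(P,0).round(1))
            if k=="bottle":
                for lo in range(70,140,20):
                    S=P[abs(P[:,2]-lo)<10]
                    if len(S)>8:print("  ",lo,np.median(S,0).round(1))
    b=(120,270,260,500) if n=="scene" else (90,240,240,480)
    o.append(cv2.resize(np.ascontiguousarray(im["color"][b[0]:b[1],b[2]:b[3],::-1]),(400,250)))
cv2.imwrite("pics/end.png",np.hstack(o))
E
```

```text
[ 1.23  1.03 -0.9   1.97 -0.85  0.77  0.85]
side [ 313  165   21   58 1056] top 197.0
60 [569.9 224.1  87.9] 161
100 [571.3 224.9 120.5] 295
140 [571.5 223.5 160.9] 322
180 [576.4 210.2 189.5] 278
scene [ 298  179   19   68 1066] top 198.1
20 [562.  216.5  47.5] 107
60 [565.3 220.6  80.4] 216
100 [565.8 220.9 120.4] 240
140 [566.9 218.9 160.7] 264
180 [575.5 210.1 189.7] 238
19.05 [541. -79. 257.]
scene bottle 180 ztop 111.4 med [555.2 -13.6  96.2]
   90 [553.5 -10.4  91.3]
   110 [557.5 -15.9 105.1]
scene green 167 ztop 67.8 med [ 665.4 -192.6   64.2]
scene red 14 ztop 104.0 med [703.8 118.3  65.9]
side bottle 148 ztop 125.7 med [561.6 -13.4  99.5]
   90 [559.4  -9.5  94.2]
   110 [564.  -15.3 104.8]
   130 [562.7 -16.7 124.1]
side green 127 ztop 68.8 med [ 662.5 -190.3   65.5]
side red 156 ztop 66.0 med [683.4 101.7  63.6]
```

View pics/end.png

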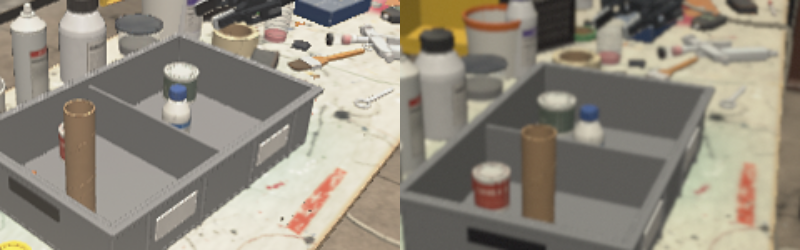

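In both views the tube (80,155) and (538,175) and the bottle (177,105) and (588,125) stand upright. The tins are where they were and the robot is clear, so I'm handing in.

```bash
python3 -c "
from cell import ctrl
print(ctrl.finish_job())"
```

```text
the job is handed in; nothing more can be done
None
```

The tube and the bottle (cap up) each stand released in their own bay, both tins are where they started, and the job was handed in at about 19 s; the hand-in returned no verdict.

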